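# Tip the skip of sleeves into the crate and clamp it down

### The arm

A 7-joint arm with a two-finger parallel gripper is mounted at the origin on the work surface. World frame = base frame: x ahead of the robot, y to its left, z up, the work surface at z = 0. Lengths are in m, angles in rad, forces in N, time in s.
With the tool pointing down it reaches from about 0.4 to 0.85 m from the base axis. Payload 10.4 kg.
Tool frame: the origin (TCP) lies midway between the tips of the shut fingers; the grasp point (between the pads) lies 19 mm behind it (manip.grasp_offset is the distance from the TCP to the grasp point, in m); z points along the fingers, y is the line along which they close (so a half turn about z gives the same grasp; the last joint's range is limited). The gripper opens to 85 mm and grips with 20 to 120 N. Pads are 22 mm wide; open, the fingers measure 114 mm over their backs; the gripper's body (76 mm by 85 mm) begins 54 mm behind the grasp point. The pads swing forward as they close: fully open they stand 13 mm farther back than shut.
Start: joints at [1.115, 0.332, -0.065, 1.46, 0.022, 1.35, -0.088], TCP at [0.262, -0.567, 0.231] pointing down, gripper open.
Joint ranges: [-2.6, 2.6], [-0.5, 2.12], [-1.47, 1.34], [0.16, 2.42], [-1.27, 4.41], [0.06, 2.06], [-2.6, 2.6]. Speed limits (rad/s): [2.22, 2.22, 2.79, 2.79, 3.14, 3.14, 3.14].

### API

Orientations are given as a unit quaternion [x, y, z, w].
In Python, from workcell import manip, imaging, get_obs gives the robot as it stands (manip), with the cameras (imaging) and the readings as plain functions.
- The arm moves only by the tool jog_arm, called after "Call:" as name(argument=value, ...), one argument or row to a line, values as JSON. Schema: {"type":"object","properties":{"motion":{"type":"object","properties":{"offsets":{"type":"array","items":{"type":"array","items":{"type":"number"},"minItems":7,"maxItems":7},"minItems":1,"maxItems":20}},"additionalProperties":false,"required":["offsets"]},"clamp_n":{"type":"number"},"only":{"type":"string"},"quiet":{"type":"boolean"},"lines":{"type":"string"}},"required":["motion"],"additionalProperties":false}. motion is an object whose key "offsets" holds a list of rows, 1 to 20 of them, each of 7 numbers: a rotation vector rx, ry, rz in shares of 4 rad (1.0 is 4 rad), then dx, dy, dz in parts of the range, where 1.0 means 500 mm, then the opening from 0.0 (shut) to 1.0 (fully open); each row is the pose to reach, as a shift and turn from the pose commanded when the call began, along the tool's axes at that moment; what a row does not reach only later rows make up. A row lasts 1/8 s, in which the tool goes at most 0.0625 m and 0.188 rad, less where a joint would pass 70% of its speed; a pose out of reach is approached as far as the arm can. The fingers move at their own pace and stop on an object; clamp_n is the grip in N (left out, the last holds). Time passes only in rows, so rows that do not move let the fingers close. The tool returns the time, the measured TCP pose, the force, the opening and the grip force at its end. only (a regular expression) keeps the lines of the reply that match it, lines (a string "A,B") keeps lines A to B, and quiet returns only ok. Input that does not fit is refused with a message, and nothing moves.
- get_obs(): the state, without advancing time (a new reading comes with each control period).
- imaging.camera(name): name is "scene" or "top" or "wrist"; returns the picture (400x640x3 uint8, blue, green, red); there is no depth.
- imaging.calibration(name): a dict with "fx", "fy", "cx", "cy" (pixels), "world_from_camera" (4x4, takes a point from camera to world coordinates); the wrist camera has in their place "tool_from_camera" (4x4, takes a point from camera to tool coordinates, whose origin is the TCP and whose axes are the flange's). Camera axes: x right, y up, looking along -z (the intrinsics and any distortion apply to the point x, -y, -z); pixel columns grow to the right and rows downward; lengths in m; the calibration is good to about 2 mm. A picture is of the moment at which its call begins: read the wrist's pose just before it. calibration takes no time and is no camera call.
- manip.hand_in(): hands the job in; it is judged then, once.
The state is a dict: "clock": time; "joint_pos": joint angles; "joint_velocities": joint speeds; "tau": joint torques, N m; "position": TCP position; "ee_rot": TCP orientation; "ft_force": force on the tool from outside, world axes, zero at the start; "torque": the same for the moment, N m; "grip_width": opening from 0.0 (shut) to 1.0 (fully open); "grasp_force": force on a finger pad.
Only numpy, scipy, OpenCV 4.12 (cv2) and the standard library are available. Lean on these libraries where they do the work, as an engineer would, in place of code of your own. Each camera call takes 0.05 s, during which the arm holds its last target. There are 200 camera calls.

### The job

Lift the little wheeled skip's handle until all four sleeves have slid forward over its wheels into the grey crate, then lower the skip gently back to level without letting it drop. Then take the spring clamp off its stand and clip it squarely, pushed well down, over the pair of upright plates beside the handle so that the skip cannot tip, and let go. Leave the other things on the bench where they are.

Things in the scene. Friction and masses are not known exactly. Their poses are not given: they have to be found in the camera images.
- dock: Dark steel tipping dock fixed to the bench: platform 235 x 300 mm, top 80 mm above the bench. Origin on the bench exactly below the skip's wheel axle; x points forward (the way the load tips, away from the handle), y left, z up. It reaches from x = -200 to +35 mm. The axle is parallel to y, 115 mm above the bench.
- skip (a joint): Tip angle (rad) of the wheeled steel skip about its axle: 0 = level at rest; grows as the handle is lifted and the load tips forward; stop at 1.2. Little friction, no spring: let go low down it falls and bangs; near the stop the empty skip is nearly balanced. About 5 N lifts the handle.
- skip_tray (a point): Middle of the skip's tray floor, 52 mm behind and 22 mm above the axle. Level, the tray reaches from 110 mm behind the axle to a sloping lip 60 mm in front of it; 146 mm wide, top edge 201 mm above the bench; a wheel at each side. The floor ends in a ramp, so tip it to 1.1 or more to empty it.
- skip_handle (a point): Middle of the skip's handle: round horizontal bar, 16 mm thick, 142 long parallel to the dock's y, between two side arms. 190 mm behind and 30 mm above the axle (145 mm above the bench) at joint 0; swings with the skip about the axle; 80 mm clear of the tray's rear wall. It can turn between the fingers. Axes: x forward, z up when level.
- crate: Open grey plastic crate on the bench in front of the dock, fixed, 190 (its x) x 250 (its y) x 75 high, walls 4 mm. Origin at the centre of its underside. The skip's lip swings over its near wall.
- plates_top (a point): Middle of the top edge of two upright steel plates, face to face, left (+y) of the handle's arms, 145 mm behind the axle, 115 left. The outer is fixed to the dock, the inner to the skip (lifts as it tips). Skip level: tops level, 170 mm above the bench, together 10.5 mm thick (dock's y), 40 long (dock's x), faces free 40 mm down. Point and axes are the dock's.
- clamp: Dark steel spring clamp, loose, 0.14 kg, 34 mm wide (x), starts upright, clipped on its stand's top edge. Origin: middle of the throat, the underside that sits on the edge. z up, y across the jaws (pinching direction), x along the edge. Two jaws hang 34 mm below the origin, 10.5 mm apart at joint 0, 22.5 outside. Same when turned half a turn about z.
- clamp_wings (a point): Where to squeeze the clamp: between its two wings, 65 mm above its origin (its axes). Wings are 46 mm over their outsides here, 56 at their top 86 mm above the origin. Squeezing (6 to 12 N) opens the jaws; at the stop the wings stand parallel, about 25 mm over the outsides, jaw tips about 37 mm apart. Letting go closes them.
- clamp_jaw (a joint): Opening angle (rad) between the clamp's halves about a pivot 20 mm above its origin: 0 = jaws parallel, gripping 10.5 mm; 0.5 = squeezed fully open; -0.18 = empty and shut. A spring closes it (0.25 N m at 0, 0.5 N m fully open). The clamp's frame belongs to one half, so it leans 0.25 rad when squeezed. It may ride up some mm as the fingers open.
- stand_top (a point): Middle of the top edge of the clamp's stand: an upright wooden plate, 10.5 mm thick (its y), 50 mm long (its x), top 110 mm above the bench, on a steel foot 80 x 70 x 12 mm fixed to the bench, left or right of the dock. Axes: x along the edge, z up.
- sleeve0: One of the four turned steel sleeves loaded in the skip, standing on end at the start: 40 mm diameter, 60 high, 0.16 kg (varies by a third). Origin at its middle (30 mm from either end); z is its axis.
- sleeve1: One of the four turned steel sleeves loaded in the skip, standing on end at the start: 40 mm diameter, 60 high, 0.16 kg (varies by a third). Origin at its middle (30 mm from either end); z is its axis.
- sleeve2: One of the four turned steel sleeves loaded in the skip, standing on end at the start: 40 mm diameter, 60 high, 0.16 kg (varies by a third). Origin at its middle (30 mm from either end); z is its axis.
- sleeve3: One of the four turned steel sleeves loaded in the skip, standing on end at the start: 40 mm diameter, 60 high, 0.16 kg (varies by a third). Origin at its middle (30 mm from either end); z is its axis.
- anvil: Bystander: white plastic anvil, 70 mm across and 70 high with its 100 x 80 mm steel foot; loose, across from the clamp's stand. Origin under its middle.
- hammer: Bystander: hammer 260 mm long lying on the bench. Origin under its middle.
- spare_sleeve: Bystander: a fifth sleeve, 40 x 60 mm, standing on the bench near the robot. Origin at its middle.
- soap: Bystander: white plastic bottle, 60 mm across, 160 high. Origin under its middle.
- plier_pot: Bystander: dark steel pot with two pliers standing in it, 80 mm across, pot 100 high, handles to 175. Origin under its middle.

How it is judged:
By the outcome, as a careful person would: the job done as asked, in the order asked, and still so for the second after the job is handed in, with the robot touching nothing.
It also fails if it takes over 72 s, if anything falls off the work surface, if the arm or the gripper's body presses on something with over 40 N, if the wrist force passes 120 N, or if a joint passes its speed limit or range.

## Working session

There is one attempt and no reset: what is moved stays moved. The work goes in short steps, Python scripts to look and compute and a tool call to move; the robot and the scene stay as the last step left them, time stands still between calls to the robot, and variables do not carry over. Pictures are saved under pics/ and viewed, at most 10 in all, crops included, and the job is handed in when it is done.

```bash
ls; mkdir -p pics; python3 - <<'E'
from workcell import manip, imaging, get_obs
import cv2,numpy as np
o=get_obs();print(o)
a=imaging.camera("scene");b=imaging.camera("top");cv2.imwrite("pics/scene0.png",a);cv2.imwrite("pics/top0.png",b)
for n in("scene","top","wrist"):print(n,imaging.calibration(n))
E
```

```text
pics
workcell.py
{'clock': 0.0, 'joint_pos': array([ 1.11539423,  0.33290709, -0.06469967,  1.4609652 ,  0.02162572,
        1.34992001, -0.08850581]), 'joint_velocities': array([-1.67979823e-03, -5.88740368e-05, -1.90020477e-05, -2.42995574e-04,
        1.64906732e-03,  1.28318063e-04, -1.30724245e-04]), 'tau': array([ 1.83455479e-03, -6.25454664e+01,  5.02007268e-02, -3.91610241e+01,
        1.63600466e-02,  1.01016051e-02, -2.10754627e-05]), 'position': array([ 0.26195583, -0.56702035,  0.23048256]), 'ee_rot': array([ 9.76673992e-01,  2.14726217e-01, -2.07918091e-04, -7.22301536e-04]), 'ft_force': array([-0.06912798, -0.01089953, -0.15546533]), 'torque': array([-0.00436254,  0.03640398, -0.00601349]), 'grasp_force': 0.0, 'grip_width': 0.9990171523124717}
scene {'fx': 363.5184803786984, 'fy': 363.5184803786984, 'cx': 319.071809752307, 'cy': 200.45472384350813, 'world_from_camera': array([[-0.5936519 , -0.67926064,  0.43148858,  1.00101108],
       [ 0.80459518, -0.4915018 ,  0.33324551,  0.33582483],
       [-0.01428314,  0.54500547,  0.83831082,  0.96614043],
       [ 0.   
[... 290 characters left out ...]
.40506479e-04, -1.25263277e-02,
        -2.67442767e-02],
       [-1.23279690e-02,  1.45924097e-01,  9.89218974e-01,
         1.13736363e+00],
       [ 0.00000000e+00,  0.00000000e+00,  0.00000000e+00,
         1.00000000e+00]])}
wrist {'fx': 275.8527279412935, 'fy': 275.8527279412935, 'cx': 322.66522697805783, 'cy': 198.39702152030554, 'tool_from_camera': array([[ 7.81959434e-04,  9.56337819e-01,  2.92262494e-01,
         7.49184138e-02],
       [ 9.99999218e-01, -4.62557007e-04, -1.16196252e-03,
        -1.08705928e-03],
       [-9.76040636e-04,  2.92263174e-01, -9.56337432e-01,
        -1.42067170e-01],
       [ 0.00000000e+00,  0.00000000e+00,  0.00000000e+00,
         1.00000000e+00]])}
```

View pics/scene0.png

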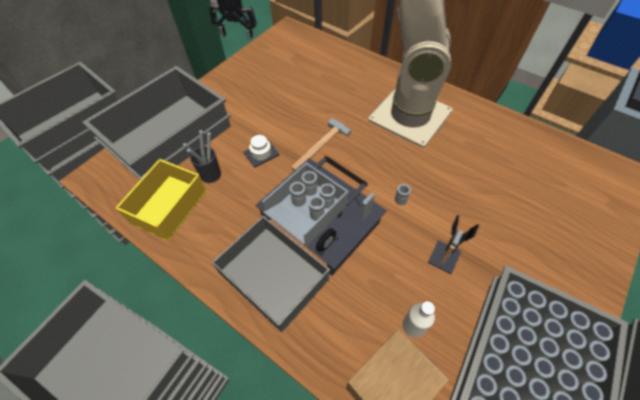

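View pics/top0.png

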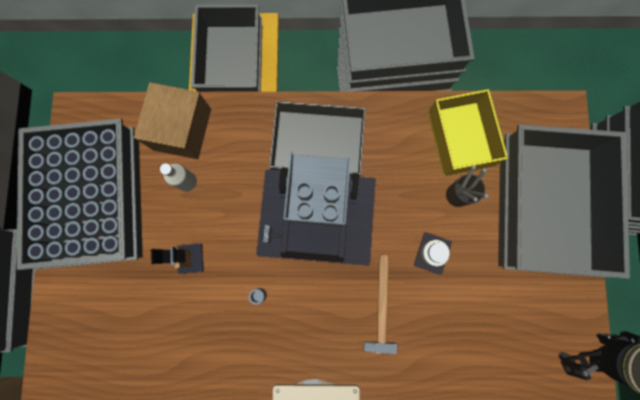

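The scene view shows the dock at about (330,210), the clamp on its stand at (450,245) and the anvil at (260,148). In the top view the dock is at (318,217), the handle at about (315,258), the plates at (266,234) and the clamp at (175,257).

```bash
python3 - <<'E'
import cv2
a=cv2.imread("pics/top0.png")[90:280,140:400];b=cv2.imread("pics/scene0.png")[140:290,240:500]
g=lambda x:cv2.resize(cv2.convertScaleAbs(x,alpha=1.5,beta=15),None,fx=3,fy=3,interpolation=cv2.INTER_CUBIC)
cv2.imwrite("pics/c1.png",g(a));cv2.imwrite("pics/c2.png",g(b))
E
```

```text
(no output)
```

View pics/c1.png

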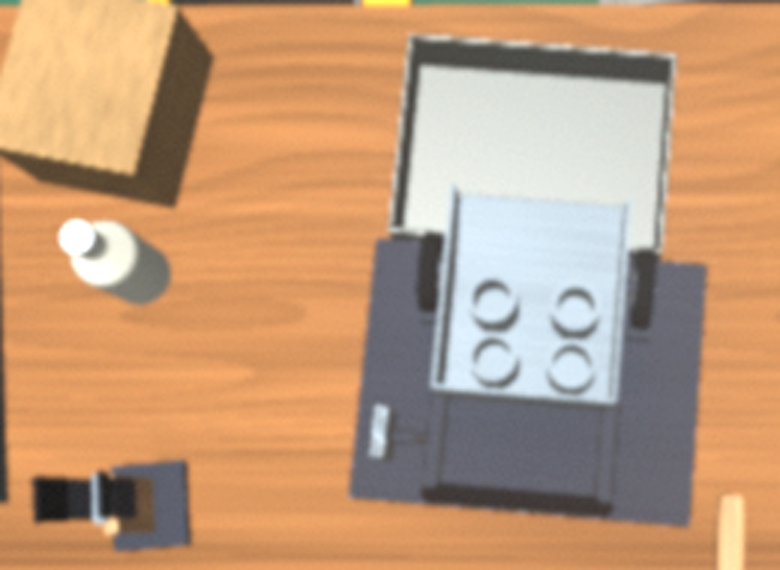

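View pics/c2.png

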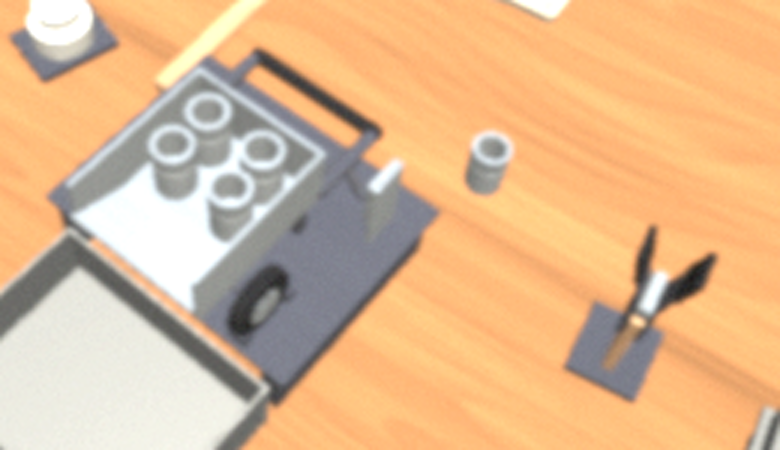

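Crops: in c1 (top ×3) the dock corners are at (376,240), (706,265), (690,524) and (350,497). The handle runs from (423,493) to (611,507), the plates' top is at (380,432) and the clamp wings' tips are at (35,499) and (135,497). In c2 the handle runs from (258,54) to (380,132), the plates' top is at (387,176) and the wing tips are at (655,230) and (713,258).

```bash
cat > h.py <<'E'
import numpy as np, cv2
from workcell import manip, imaging, get_obs
from scipy.spatial.transform import Rotation as R
def ray(n,u,v,pose=None):
    c=imaging.calibration(n)
    if n=="wrist":
        T=np.eye(4);T[:3,:3]=R.from_quat(pose[1]).as_matrix();T[:3,3]=pose[0];M=T@c["tool_from_camera"]
    else: M=c["world_from_camera"]
    d=M[:3,:3]@np.array([(u-c["cx"])/c["fx"],-(v-c["cy"])/c["fy"],-1.]);return M[:3,3],d/np.linalg.norm(d)
def plane(r,z): return r[0]+r[1]*(z-r[0][2])/r[1][2]
def tri(*rs):
    A=sum(np.eye(3)-np.outer(d,d) for o,d in rs);b=sum((np.eye(3)-np.outer(d,d))@o for o,d in rs)
    p=np.linalg.solve(A,b);return p,[np.round(np.linalg.norm(np.cross(p-o,d))*1e3,1) for o,d in rs]
def pix(n,p,pose=None):
    c=imaging.calibration(n)
    if n=="wrist":
        T=np.eye(4);T[:3,:3]=R.from_quat(pose[1]).as_matrix();T[:3,3]=pose[0];M=T@c["tool_from_camera"]
    else: M=c["world_from_camera"]
    q=np.linalg.inv(M)@np.append(p,1);return np.array([c["cx"]+c["fx"]*q[0]/-q[2],c["cy"]+c["fy"]*q[1]/q[2]])
E
python3 - <<'E'
from h import *
np.set_printoptions(precision=4,suppress=True)
T=lambda u,v:ray("top",u/3+140,v/3+90); S=lambda u,v:ray("scene",u/3+240,v/3+140)
C=[plane(T(*p),.08) for p in [(376,240),(706,265),(690,524),(350,497)]]
print(np.array(C));e=[np.linalg.norm(C[i]-C[(i+1)%4]) for i in range(4)];print(e)
for i,j,k in((3,0,0),(2,1,0),(1,0,1),(2,3,1)):
    d=C[j]-C[i];print("yaw",np.arctan2(d[1],d[0])-k*np.pi/2)
for n,a,b in[("hL",(423,493),(380,132)),("hR",(611,507),(258,54)),("plate",(380,432),(387,176)),("pl front",(379,405),(372,190)),("pl back",(381,458),(402,162)),("wingL",(35,499),(713,258)),("wingR",(135,497),(655,230)),("spare",(352,0),(0,0))][:7]:
    print(n,tri(T(*a),S(*b)))
print("clampmetal z.13 region",plane(T(100,497),.13))
# bystander rough
t=lambda u,v,z:plane(ray("top",u,v),z)
print("spare",t(257,295,.06),"soap",t(165,169,.16),"anvil",t(436,252,.07),"pot",t(470,185,.1))
E
```

```text
[[ 0.6864  0.1368  0.08  ]
 [ 0.6633 -0.1604  0.08  ]
 [ 0.4334 -0.1424  0.08  ]
 [ 0.4561  0.1544  0.08  ]]
[np.float64(0.29804297995644563), np.float64(0.23055898943044872), np.float64(0.2976897438326535), np.float64(0.23100301044379257)]
yaw -0.07636819885576196
yaw -0.07789896872949241
yaw -0.07779667320165906
yaw -0.07630590401003268
hL (array([0.4579, 0.0837, 0.1455]), [np.float64(0.5), np.float64(0.5)])
hR (array([ 0.4453, -0.0682,  0.1385]), [np.float64(3.7), np.float64(3.7)])
plate (array([0.5063, 0.1185, 0.1622]), [np.float64(1.5), np.float64(1.5)])
pl front (array([0.5285, 0.118 , 0.167 ]), [np.float64(0.3), np.float64(0.3)])
pl back (array([0.4846, 0.1191, 0.1588]), [np.float64(3.1), np.float64(3.1)])
wingL (array([0.4506, 0.3786, 0.2077]), [np.float64(2.5), np.float64(2.5)])
wingR (array([0.4475, 0.32  , 0.1887]), [np.float64(15.2), np.float64(15.2)])
clampmetal z.13 region [0.4547 0.3553 0.13  ]
spare [0.3536 0.1543 0.06  ] soap [0.6702 0.3771 0.16  ] anvil [ 0.4669 -0.318   0.07  ] pot [ 0.641  -0.4057  0.1   ]
```

```bash
cat >> h.py <<'E'
def delta(p,a,tilt=None):
    "shift and turn in tool axes to TCP position p, tool down, tool x at world yaw a"
    o=get_obs();r0=R.from_quat(o["ee_rot"]);r1=R.from_euler("z",a)*R.from_euler("x",np.pi)
    if tilt is not None: r1=tilt*r1
    print("rv",np.round((r0.inv()*r1).as_rotvec(),4),"d",np.round(r0.inv().apply(np.array(p)-o["position"]),4),"clk",round(o["clock"],2))
E
python3 - <<'E'
from h import *
delta([.4526,.0054,.24],np.pi/2-.077)
E
```

```text
rv [-1.100e-03 -5.000e-04 -1.061e+00] d [ 0.4132 -0.4398 -0.0089] clk 0.1
```

The manual's scale: shifts go in shares of 500 mm and turns go in shares of 4 rad. Converting my numbers, -0.44 m is -0.88, -0.42 m is -0.84, -1.061 rad is -0.2653.

Call:
jog_arm(
  motion={"offsets": [[0,0,-0.025,0.08,-0.08,-0.02,1],[0,0,-0.05,0.16,-0.16,-0.04,1],[0,0,-0.075,0.24,-0.26,-0.04,1],[0,0,-0.1,0.32,-0.34,-0.04,1],[0,0,-0.125,0.4,-0.42,-0.04,1],[0,0,-0.15,0.48,-0.5,-0.04,1],[0,0,-0.175,0.56,-0.58,-0.04,1],[0,0,-0.2,0.64,-0.66,-0.04,1],[0,0,-0.225,0.72,-0.76,-0.04,1],[0,0,-0.25,0.8,-0.84,-0.02,1],[0,0,-0.2653,0.826,-0.88,-0.018,1],[0,0,-0.2653,0.826,-0.88,-0.018,1],[0,0,-0.2653,0.826,-0.88,-0.018,1]]},
)

```text
clock: 1.72
position: [0.4523, 0.0036, 0.2403]
ee_rot: [0.735, 0.678, -0.0, 0.0]
ft_force: [-1.4, 0.3, -0.6]
grip_width: 1.001
grasp_force: 0.0
```

```bash
python3 - <<'E'
from h import *
o=get_obs();P=(o["position"],o["ee_rot"]);im=imaging.camera("wrist");cv2.imwrite("pics/w1.png",im)
np.save("P1.npy",np.append(*P))
for p in [(.4526,.0054,.145),(.4581,.076,.145),(.4471,-.0654,.145),(.5064,.1166,.17)]:print(pix("wrist",p,P).round(1))
E
```

```text
[322.9 199.6]
[322.8 117.7]
[323.  268.9]
[387.8  51.6]
```

View pics/w1.png

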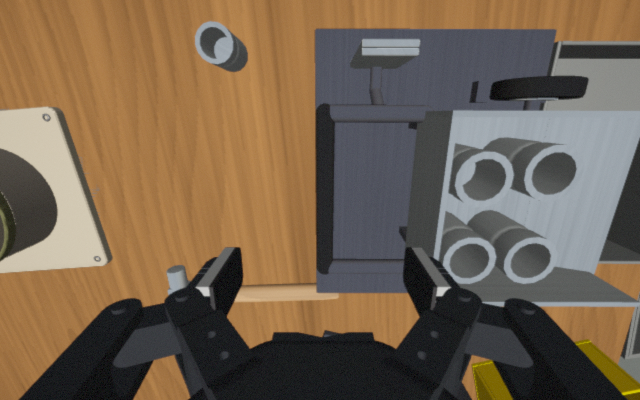

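The wrist view shows the handle bar centred at column 325 (predicted 323), running from row 106 to 272, and the plates' tops centred at (390,46). That agrees within 2–4 mm, so I descend and grasp the handle.

Converted, 0.116 m is 0.232, 0.002 m is 0.004.

Call:
jog_arm(
  motion={"offsets": [[0,0,0,0.004,0.004,0.08,1],[0,0,0,0.004,0.004,0.16,1],[0,0,0,0.004,0.004,0.22,1],[0,0,0,0.004,0.004,0.232,1],[0,0,0,0.004,0.004,0.232,0],[0,0,0,0.004,0.004,0.232,0],[0,0,0,0.004,0.004,0.232,0],[0,0,0,0.004,0.004,0.232,0],[0,0,0,0.004,0.004,0.232,0]]},
  clamp_n=30,
)

```text
clock: 2.9
position: [0.4542, 0.0071, 0.1249]
ee_rot: [0.734, 0.679, -0.001, -0.0]
ft_force: [-6.1, 0.3, 9.0]
grip_width: 0.175
grasp_force: 29.3
```

```bash
python3 - <<'E'
import numpy as np
t=np.arange(0,1.16,.06)
for th in np.arange(0,1.17,.05):
    f=lambda q:(-.19*np.cos(q)+.03*np.sin(q),.19*np.sin(q)+.03*np.cos(q))
    a,b=f(th);print(round(th,2),round(a+.19,3),round(-(b-.03),3))
E
```

```text
0.0 0.0 -0.0
0.05 0.002 -0.009
0.1 0.004 -0.019
0.15 0.007 -0.028
0.2 0.01 -0.037
0.25 0.013 -0.046
0.3 0.017 -0.055
0.35 0.022 -0.063
0.4 0.027 -0.072
0.45 0.032 -0.08
0.5 0.038 -0.087
0.55 0.044 -0.095
0.6 0.05 -0.102
0.65 0.057 -0.109
0.7 0.064 -0.115
0.75 0.071 -0.121
0.8 0.079 -0.127
0.85 0.087 -0.133
0.9 0.095 -0.137
0.95 0.104 -0.142
1.0 0.113 -0.146
1.05 0.121 -0.15
1.1 0.131 -0.153
1.15 0.14 -0.156
```

Converted, -0.087 m is -0.174, -0.08 m is -0.16.

Call:
jog_arm(
  motion={"offsets": [[0,0,0,0,0.004,-0.018,0],[0,0,0,0,0.008,-0.038,0],[0,0,0,0,0.014,-0.056,0],[0,0,0,0,0.02,-0.074,0],[0,0,0,0,0.026,-0.092,0],[0,0,0,0,0.034,-0.11,0],[0,0,0,0,0.044,-0.126,0],[0,0,0,0,0.054,-0.144,0],[0,0,0,0,0.064,-0.16,0],[0,0,0,0,0.076,-0.174,0]]},
)

```text
clock: 4.15
position: [0.4886, 0.0043, 0.2115]
ee_rot: [0.734, 0.679, -0.004, -0.003]
ft_force: [-30.9, 0.9, 13.8]
grip_width: 0.172
grasp_force: 31.1
```

Converted, 0.0555 m is 0.111, -0.053 m is -0.106.

Call:
jog_arm(
  motion={"offsets": [[0,0,0,0,0.006,-0.02,0],[0,0,0,0,0.018,-0.034,0],[0,0,0,0,0.033,-0.049,0],[0,0,0,0,0.047,-0.061,0],[0,0,0,0,0.062,-0.074,0],[0,0,0,0,0.078,-0.086,0],[0,0,0,0,0.094,-0.098,0],[0,0,0,0,0.111,-0.106,0]]},
)

```text
clock: 5.15
position: [0.5482, -0.0005, 0.2667]
ee_rot: [0.734, 0.679, -0.0, 0.001]
ft_force: [-12.9, -1.4, 17.2]
grip_width: 0.174
grasp_force: 32.6
```

Converted, 0.043 m is 0.086, 0.035 m is 0.07.

Call:
jog_arm(
  motion={"offsets": [[0,0,0,0,0.016,-0.014,0],[0,0,0,0,0.034,-0.022,0],[0,0,0,0,0.051,-0.03,0],[0,0,0,0,0.07,-0.036,0],[0,0,0,0,0.086,-0.041,0],[0,0,0,0,0.086,-0.041,0],[0,0,0,0,0.086,-0.041,0],[0,0,0,0,0.086,-0.041,0],[0,0,0,0,0.086,-0.041,0],[0,0,0,0,0.086,-0.041,0],[0,0,0,0,0.086,-0.041,0],[0,0,0,0,0.086,-0.041,0]]},
)

```text
clock: 6.65
position: [0.5915, -0.0039, 0.2862]
ee_rot: [0.734, 0.679, 0.0, 0.001]
ft_force: [-4.5, -3.8, 6.3]
grip_width: 0.174
grasp_force: 31.2
```

```bash
python3 - <<'E'
from h import *
a=imaging.camera("scene")[150:350,180:440];b=imaging.camera("top")[80:280,230:420]
g=lambda x:cv2.resize(cv2.convertScaleAbs(x,alpha=1.4,beta=10),None,fx=1.75,fy=1.75,interpolation=cv2.INTER_CUBIC)
cv2.imwrite("pics/tip.png",np.hstack([g(a),g(b)]))
E
```

```text
(no output)
```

View pics/tip.png

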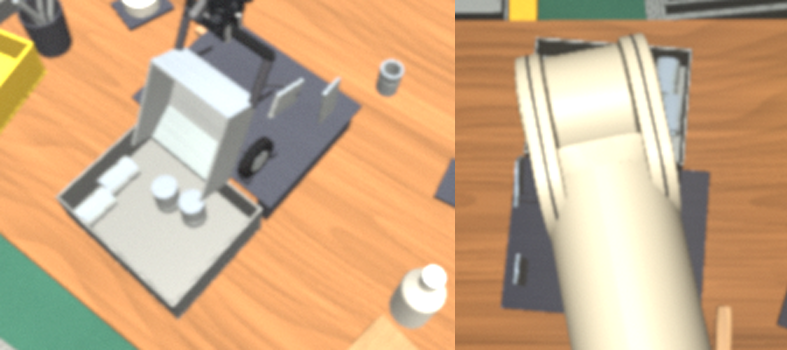

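All four sleeves are in the crate, at about (115,175), (97,207), (164,190) and (191,206) in the left half, and the tray is empty. I lower along the same arc.

Converted, -0.1 m is -0.2, -0.094 m is -0.188.

Call:
jog_arm(
  motion={"offsets": [[0,0,0,0,-0.014,0.004,0],[0,0,0,0,-0.034,0.01,0],[0,0,0,0,-0.05,0.018,0],[0,0,0,0,-0.068,0.026,0],[0,0,0,0,-0.086,0.036,0],[0,0,0,0,-0.102,0.044,0],[0,0,0,0,-0.118,0.056,0],[0,0,0,0,-0.134,0.068,0],[0,0,0,0,-0.148,0.08,0],[0,0,0,0,-0.162,0.092,0],[0,0,0,0,-0.176,0.106,0],[0,0,0,0,-0.188,0.12,0],[0,0,0,0,-0.2,0.136,0],[0,0,0,0,-0.2,0.136,0]]},
)

```text
clock: 8.5
position: [0.4901, 0.0047, 0.2159]
ee_rot: [0.734, 0.68, -0.001, -0.001]
ft_force: [-3.2, -0.1, -0.8]
grip_width: 0.175
grasp_force: 30.8
```

Converted, 0.081 m is 0.162, 0.068 m is 0.136.

Call:
jog_arm(
  motion={"offsets": [[0,0,0,0,-0.012,0.014,0],[0,0,0,0,-0.022,0.03,0],[0,0,0,0,-0.032,0.048,0],[0,0,0,0,-0.042,0.064,0],[0,0,0,0,-0.05,0.082,0],[0,0,0,0,-0.056,0.1,0],[0,0,0,0,-0.062,0.118,0],[0,0,0,0,-0.068,0.136,0],[0,0,0,0,-0.072,0.154,0],[0,0,0,0,-0.074,0.162,0],[0,0,0,0,-0.074,0.162,0]]},
)

```text
clock: 9.88
position: [0.4545, 0.0075, 0.1354]
ee_rot: [0.734, 0.679, 0.001, 0.0]
ft_force: [4.7, 4.7, -3.3]
grip_width: 0.172
grasp_force: 29.5
```

Creeping down until contact.

Converted, 0.004 m is 0.008, 0.003 m is 0.006.

Call:
jog_arm(
  motion={"offsets": [[0,0,0,0,0,0.002,0],[0,0,0,0,0,0.004,0],[0,0,0,0,0,0.006,0],[0,0,0,0,0,0.008,0],[0,0,0,0,0,0.008,0]]},
)

```text
clock: 10.5
position: [0.4543, 0.0074, 0.1333]
ee_rot: [0.734, 0.679, -0.0, 0.0]
ft_force: [-9.4, 4.2, 20.9]
grip_width: 0.172
grasp_force: 32.3
```

Call:
jog_arm(
  motion={"offsets": [[0,0,0,0,0,0.002,0],[0,0,0,0,0,0.004,0],[0,0,0,0,0,0.006,0],[0,0,0,0,0,0.006,0]]},
)

```text
clock: 11.0
position: [0.4544, 0.0074, 0.1323]
ee_rot: [0.734, 0.679, -0.001, 0.001]
ft_force: [-21.4, 3.3, 48.8]
grip_width: 0.177
grasp_force: 35.7
```

Converted, -0.165 m is -0.33, -0.004 m is -0.008.

Call:
jog_arm(
  motion={"offsets": [[0,0,0,0,0,-0.008,0],[0,0,0,0,0,-0.01,0.3],[0,0,0,0,0,-0.01,0.6],[0,0,0,0,0,-0.01,1],[0,0,0,0,0,-0.01,1],[0,0,0,0,0,-0.01,1],[0,0,0,0,0,-0.1,1],[0,0,0,0,0,-0.22,1],[0,0,0,0,0,-0.33,1]]},
)

```text
clock: 12.12
position: [0.454, 0.0073, 0.2958]
ee_rot: [0.734, 0.679, 0.0, 0.0]
ft_force: [1.5, 0.8, -0.3]
grip_width: 1.0
grasp_force: 0.0
```

```bash
python3 - <<'E'
from h import *
delta([.449,.30,.30],np.pi)
E
```

```text
rv [ 2.0000e-04  7.0000e-04 -1.6475e+00] d [ 0.2915 -0.0274 -0.0043] clk 12.12
```

Converted, 0.2915 m is 0.583, 0.29 m is 0.58, -1.6475 rad is -0.4119.

```bash
cat > shot.py <<'E'
import sys
from h import *
n=sys.argv[1];o=get_obs();im=imaging.camera("wrist");cv2.imwrite(f"pics/{n}.png",im);np.save(f"pics/{n}.npy",np.append(o["position"],o["ee_rot"]))
E
python3 shot.py wa
```

Call:
jog_arm(
  motion={"offsets": [[0,0,-0.045,0.06,0,0,1],[0,0,-0.09,0.14,-0.02,0,1],[0,0,-0.135,0.2,-0.02,0,1],[0,0,-0.18,0.26,-0.02,0,1],[0,0,-0.225,0.32,-0.04,0,1],[0,0,-0.27,0.38,-0.04,0,1],[0,0,-0.315,0.44,-0.04,0,1],[0,0,-0.36,0.52,-0.04,0,1],[0,0,-0.405,0.58,-0.054,0,1],[0,0,-0.4119,0.583,-0.0548,-0.008,1],[0,0,-0.4119,0.583,-0.0548,-0.008,1],[0,0,-0.4119,0.583,-0.0548,-0.008,1]]},
)

```text
clock: 13.68
position: [0.4499, 0.2987, 0.2978]
ee_rot: [0.002, 1.0, -0.0, 0.0]
ft_force: [-0.1, -1.2, -0.3]
grip_width: 0.996
grasp_force: 0.0
```

```bash
python3 shot.py wb
```

Call:
jog_arm(
  motion={"offsets": [[0,0,0,0,0.08,0,1],[0,0,0,0,0.16,0,1],[0,0,0,0,0.2,0,1],[0,0,0,0,0.2,0,1],[0,0,0,0,0.2,0,1]]},
)

```text
clock: 14.35
position: [0.4499, 0.3987, 0.2977]
ee_rot: [0.001, 1.0, -0.0, 0.0]
ft_force: [-0.1, 0.1, -0.4]
grip_width: 1.0
grasp_force: 0.0
```

```bash
python3 shot.py wc; python3 - <<'E'
import cv2,numpy as np
a=cv2.imread("pics/wb.png");b=cv2.imread("pics/wc.png");c=cv2.imread("pics/wa.png")
print([np.load(f"pics/{n}.npy").round(4) for n in("wa","wb","wc")])
cv2.imwrite("pics/v1.png",np.vstack([np.hstack([a[0:300,120:520],b[0:300,120:520]]),np.hstack([c[0:300,280:640],c[0:300,0:1].repeat(440,1)])]))
E
```

```text
[array([4.540e-01, 7.300e-03, 2.958e-01, 7.337e-01, 6.795e-01, 1.000e-04,
       3.000e-04]), array([ 4.499e-01,  2.987e-01,  2.978e-01,  1.900e-03,  1.000e+00,
       -4.000e-04,  2.000e-04]), array([ 4.499e-01,  3.987e-01,  2.977e-01,  1.000e-03,  1.000e+00,
       -4.000e-04,  2.000e-04])]
```

View pics/v1.png

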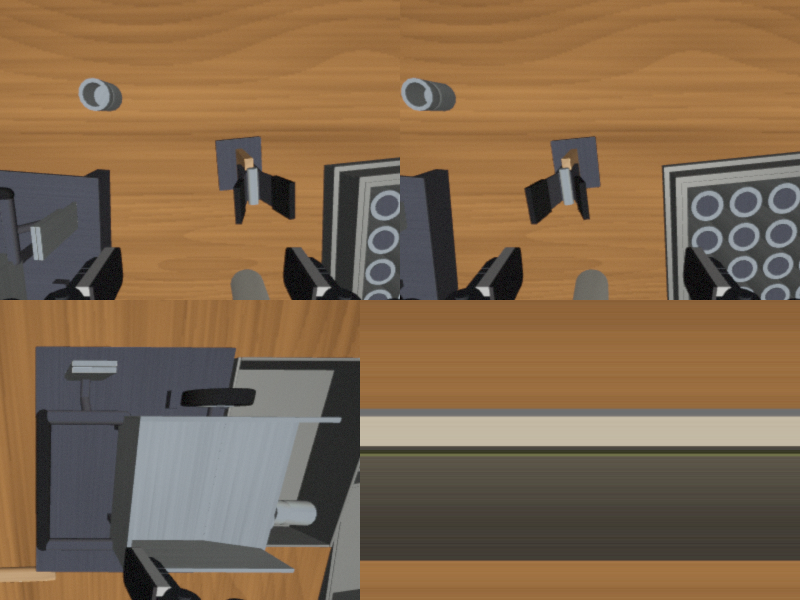

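The clamp appears at about (255,180) in the left crop and (565,180) in the right one. The plates are level and their two top strips line up at (95,367), and the tray is empty. I zoom in to measure exactly.

```bash
python3 - <<'E'
import cv2,numpy as np
a=cv2.imread("pics/wb.png");b=cv2.imread("pics/wc.png");c=cv2.imread("pics/wa.png")
g=lambda x,w,h:cv2.resize(cv2.convertScaleAbs(x,alpha=1.8,beta=20),(w,h),interpolation=cv2.INTER_CUBIC)
A=g(a[130:230,330:430],400,400);B=g(b[130:230,240:340],400,400)
C=g(c[45:85,340:420],400,200);D=g(a[215:265,130:230],400,200)
cv2.imwrite("pics/v2.png",np.vstack([np.hstack([A,B]),np.hstack([C,D])]))
E
```

```text
(no output)
```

View pics/v2.png

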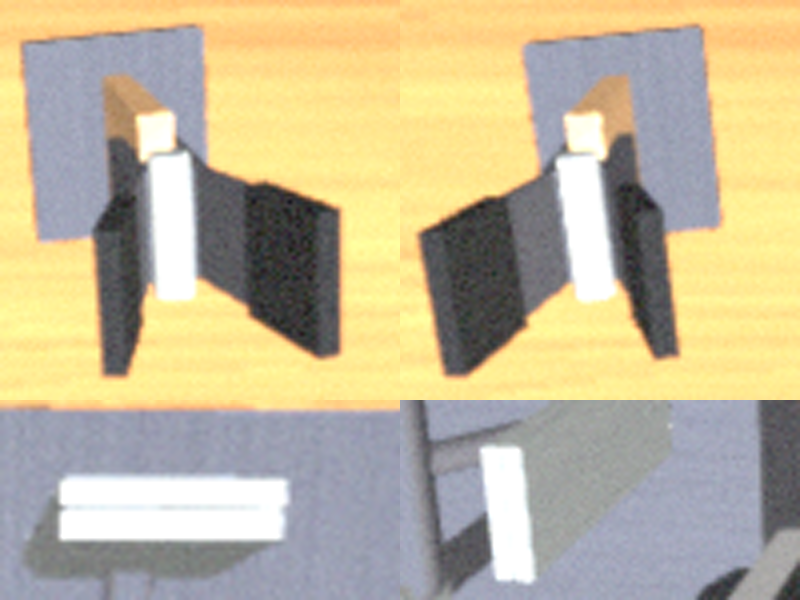

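```bash
python3 - <<'E'
from h import *
np.set_printoptions(precision=4,suppress=True)
def pose(n): q=np.load(f"pics/{n}.npy");return q[:3],q[3:]
B=lambda u,v:ray("wrist",330+u/4,130+v/4,pose("wb"));C=lambda u,v:ray("wrist",240+(u-400)/4,130+v/4,pose("wc"))
A=lambda u,v:ray("wrist",340+u/5,45+(v-400)/5,pose("wa"));D=lambda u,v:ray("wrist",130+(u-400)/4,215+(v-400)/4,pose("wb"))
w={}
for n,p,q in[("Lr",(95,231),(420,232)),("Lf",(103,376),(445,376)),("Rr",(340,209),(662,209)),("Rf",(340,354),(678,354)),("bar_rl",(150,152),(557,155)),("bar_rr",(190,150),(602,152)),("bar_fl",(157,300),(574,300)),("bar_fr",(195,298),(614,298)),("wood_l",(135,112),(566,112)),("wood_r",(176,110),(606,110)),
 ("foot_rl",(24,44),(525,44)),("foot_rr",(200,28),(702,28))]:
    w[n],e=tri(B(*p),C(*q));print(n,w[n],e)
y=lambda a,b:np.arctan2(*(b-a)[[1,0]])
print("wing mid",np.mean([w[k] for k in("Lr","Lf","Rr","Rf")],0),"yaws",y(w["Lr"],w["Lf"]),y(w["Rr"],w["Rf"]),y(w["bar_rl"],w["bar_fl"]),y(w["bar_rr"],w["bar_fr"]),y(w["foot_rl"],w["foot_rr"])-np.pi/2, y(w["Lr"],w["Rr"])-np.pi/2,y(w["Lf"],w["Rf"])-np.pi/2)
print("bar mid",np.mean([w[k] for k in w if k[:3]=="bar"],0))
P=[]
for n,p,q in[("r+",(60,477),(520,445)),("f+",(288,479),(535,580)),("f-",(283,540),(498,581)),("r-",(60,541),(482,447))]:
    x,e=tri(A(*p),D(*q));P.append(x);print(n,x,e)
print("plate mid",np.mean(P,0),"yaw",y(P[0],P[1]),y(P[3],P[2]))
for k in [(60,477),(288,479),(283,540),(60,541)]:print(plane(A(*k),.17))
print("t")
for k in [(520,445),(535,580),(498,581),(482,447)]:print(plane(D(*k),.17))
E
```

```text
Lr [0.4401 0.3282 0.1948] [np.float64(0.0), np.float64(0.0)]
Lf [0.4759 0.3312 0.1949] [np.float64(0.1), np.float64(0.1)]
Rr [0.4349 0.3839 0.1949] [np.float64(0.1), np.float64(0.1)]
Rf [0.4701 0.3871 0.1956] [np.float64(0.1), np.float64(0.1)]
bar_rl [0.4344 0.3503 0.1314] [np.float64(0.3), np.float64(0.3)]
bar_rr [0.4346 0.3626 0.1267] [np.float64(0.2), np.float64(0.2)]
bar_fl [0.477  0.3538 0.1348] [np.float64(0.1), np.float64(0.1)]
bar_fr [0.477  0.3652 0.1328] [np.float64(0.1), np.float64(0.1)]
wood_l [0.4267 0.3495 0.1052] [np.float64(0.1), np.float64(0.1)]
wood_r [0.426  0.3618 0.106 ] [np.float64(0.1), np.float64(0.1)]
foot_rl [0.4157 0.3201 0.0072] [np.float64(0.1), np.float64(0.1)]
foot_rr [0.4101 0.3883 0.0036] [np.float64(0.1), np.float64(0.1)]
wing mid [0.4552 0.3576 0.1951] yaws 0.08341084717610961 0.0892274448585475 0.08064458448742082 0.06328634777794108 0.08208085796953957 0.09351407600838124 0.10349339864182094
bar mid [0.4557 0.358  0.1314]
r+ [0.4901 0.1251 0.1663] [np.float64(0.2), np.float64(0.2)]
f+ [0.5309 0.1218 0.1659] [np.float64(0.0), np.float64(0.0)]
f- [0.5302 0.1119 0.1668] [np.float64(0.4), np.float64(0.4)]
r- [0.49   0.1148 0.1665] [np.float64(0.3), np.float64(0.3)]
plate mid [0.5103 0.1184 0.1664] yaw -0.08102817852097033 -0.07204049268953513
[0.4898 0.1246 0.17  ]
[0.5298 0.1212 0.17  ]
[0.529  0.1114 0.17  ]
[0.4894 0.1142 0.17  ]
t
[0.4883 0.1274 0.17  ]
[0.5285 0.1244 0.17  ]
[0.5288 0.1142 0.17  ]
[0.4889 0.1173 0.17  ]
```

Triangulated: the clamp is at (0.455, 0.358), wing tops at z = 0.195 (expected 0.196), yaw ≈ 0.086. The plates' top middle is at (0.510, 0.1185), z ≈ 0.168 (expected 0.170), yaw −0.077. All of this is consistent with the sizes given.

```bash
python3 - <<'E'
from h import *
delta([.4552,.3576,.154],np.pi+.086)
E
```

```text
rv [-0.0009  0.0007 -0.0884] d [-0.0051 -0.0408  0.1439] clk 14.4
```

Converted, 0.144 m is 0.288, 0.125 m is 0.25, -0.088 rad is -0.022.

Call:
jog_arm(
  motion={"offsets": [[-0.0003,0.0003,-0.0125,-0.01,-0.04,0,1],[-0.0003,0.0003,-0.022,-0.01,-0.082,0.06,1],[-0.0003,0.0003,-0.022,-0.01,-0.082,0.1,1],[-0.0003,0.0003,-0.022,-0.01,-0.082,0.18,1],[-0.0003,0.0003,-0.022,-0.01,-0.082,0.25,1],[-0.0003,0.0003,-0.022,-0.01,-0.082,0.288,1],[-0.0003,0.0003,-0.022,-0.01,-0.082,0.288,1],[-0.0003,0.0003,-0.022,-0.01,-0.082,0.288,1]]},
)

```text
clock: 15.4
position: [0.4547, 0.3596, 0.1551]
ee_rot: [-0.044, 0.999, 0.001, 0.0]
ft_force: [0.5, 0.8, 0.2]
grip_width: 1.001
grasp_force: 0.0
```

Call:
jog_arm(
  motion={"offsets": [[0,0,0,0,0,0,0.5],[0,0,0,0,0,0,0.4],[0,0,0,0,0,0,0.3],[0,0,0,0,0,0,0.2],[0,0,0,0,0,0,0.1],[0,0,0,0,0,0,0],[0,0,0,0,0,0,0],[0,0,0,0,0,0,0]]},
  clamp_n=30,
)

```text
clock: 16.4
position: [0.4557, 0.3586, 0.1554]
ee_rot: [-0.043, 0.999, 0.0, 0.001]
ft_force: [0.4, -4.0, 12.1]
grip_width: 0.229
grasp_force: 34.9
```

Converted, -0.145 m is -0.29, -0.12 m is -0.24.

Call:
jog_arm(
  motion={"offsets": [[0,0,0,0,0,-0.02,0],[0,0,0,0,0,-0.05,0],[0,0,0,0,0,-0.09,0],[0,0,0,0,0,-0.16,0],[0,0,0,0,0,-0.24,0],[0,0,0,0,0,-0.29,0],[0,0,0,0,0,-0.29,0]]},
)

```text
clock: 17.27
position: [0.4547, 0.3597, 0.3015]
ee_rot: [-0.044, 0.999, 0.002, 0.001]
ft_force: [-0.9, -0.1, -2.1]
grip_width: 0.233
grasp_force: 33.4
```

```bash
python3 - <<'E'
from h import *
delta([.51,.1185,.30],np.pi-.077)
a=imaging.camera("scene")[110:310,360:560];b=imaging.camera("wrist")[90:390,150:500]
cv2.imwrite("pics/held.png",np.hstack([cv2.resize(a,(400,400),interpolation=cv2.INTER_CUBIC),cv2.resize(b,(400,343))[:,:].copy() if 0 else cv2.copyMakeBorder(cv2.resize(b,(400,343)),0,57,0,0,cv2.BORDER_CONSTANT)]))
E
```

```text
rv [0.0033 0.0021 0.1651] d [-0.0339 -0.2451  0.0008] clk 17.27
```

View pics/held.png

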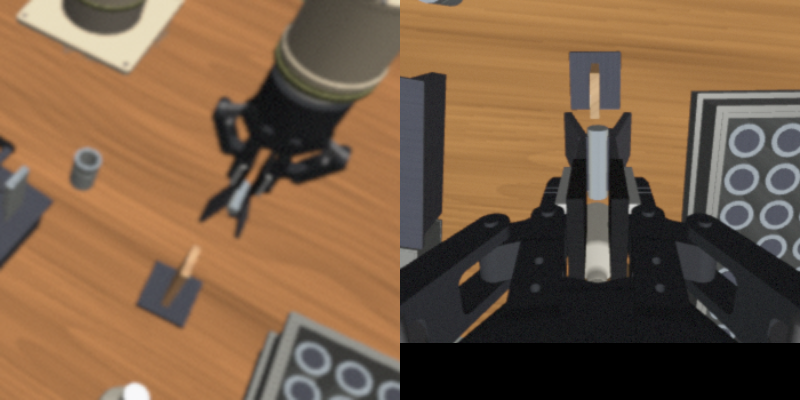

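The clamp is held upright with its jaws open symmetrically (bar at (597,160), jaws at (572,130) and (625,130) in the right half). I carry it over the plates.

Converted, -0.245 m is -0.49, -0.034 m is -0.068, 0.165 rad is 0.0413.

Call:
jog_arm(
  motion={"offsets": [[0,0,0.01,-0.02,-0.1,0,0],[0,0,0.02,-0.03,-0.2,0,0],[0,0,0.03,-0.04,-0.3,0,0],[0,0,0.0413,-0.06,-0.4,0,0],[0,0,0.0413,-0.068,-0.48,0,0],[0.0005,0.0005,0.0413,-0.068,-0.49,0,0],[0.0005,0.0005,0.0413,-0.068,-0.49,0,0],[0.0005,0.0005,0.0413,-0.068,-0.49,0,0]]},
)

```text
clock: 18.38
position: [0.5092, 0.1192, 0.2983]
ee_rot: [0.037, 0.999, -0.0, -0.002]
ft_force: [0.6, 0.7, -1.6]
grip_width: 0.226
grasp_force: 33.4
```

```bash
python3 - <<'E'
from h import *
delta([.51,.1185,.22],np.pi-.077)
o=get_obs();im=imaging.camera("wrist");cv2.imwrite("pics/over.png",im)
P=(o["position"],o["ee_rot"])
for x in(-.02,.02):
  for y in (-.00525,.00525):
    c,s=np.cos(-.077),np.sin(-.077);print(pix("wrist",(.5095+c*x-s*y,.1185+s*x+c*y,.169),P).round(1))
E
```

```text
rv [-0.001  -0.0034  0.0021] d [-0.0011 -0.0006  0.0783] clk 18.38
[315.9 171.9]
[326.4 172. ]
[316.1 209.7]
[326.2 209.7]
```

```bash
python3 - <<'E'
import cv2,numpy as np
g=cv2.cvtColor(cv2.imread("pics/over.png"),cv2.COLOR_BGR2GRAY)
for r in range(164,204,6):print(r,g[r,290:354:2])
print("col321",g[158:216:3,319],g[158:216:3,324])
E
```

```text
164 [ 87  88  91  88  90  91  90  90  90  88  90  90  90  89  82  81  75  80
  83  90  91  89  87  89  90  88  89  90  89  98 135 138]
170 [ 85  88  85  89  89  90  89  88  89  90  86  88  86  90  90  91  80  90
  89  88  85  90  85  88  87  85  90  88  85 102 145 145]
176 [ 88  84  81  68  59  62  68  77  82  78  78  81  81  81 161 170 118 170
 167 101  90  92  89  91  87  89  88  87  86 103 142 139]
182 [ 81  83  82  83  82  77  74  86  85  87  87  87  87  88 164 172 117 171
 167  98  90  86  90  89  90  89  90  89  88 105 136 136]
188 [ 84  85  61  50  48  61  85  89  84  87  87  85  89  89 165 173 125 169
 168  95  88  88  86  88  86  88  85  83  51  56  76 117]
194 [ 80  85  45  46  42  40  40  62  85  88  87  88  85  91 165 172 125 169
 167  87  89  88  87  89  89  84  46  37  46  50  60 102]
200 [ 87  90  51  48  47  45  46  35  34  61  87  87  89  85  88  91  85  87
  88  83  86  87  87  82  41  43  44  45  58  59  57 115]
col321 [ 89  87  82  81  94 170 170 173 172 171 172 171 173 171  91  86 170 171
 170 170] [ 80  82  80  80  90 167 170 171 171 169 169 169 169 173  87  84 170 169
 170 170]
```

Plates' tops span columns 317–328, predicted 316–326, and the jaws are centred at 323. It is aligned within about 1 mm, so I descend.

The manual's scale: shifts go in shares of 500 mm and turns go in shares of 4 rad. Converting my numbers, 0.072 m is 0.144, 0.001 m is 0.002, -0.003 rad is -0.0008.

Call:
jog_arm(
  motion={"offsets": [[0,-0.0008,0.0005,0,0.002,0.04,0],[0,-0.0008,0.0005,0,0.002,0.08,0],[0,-0.0008,0.0005,0,0.002,0.12,0],[0,-0.0008,0.0005,0,0.002,0.144,0],[0,-0.0008,0.0005,0,0.002,0.144,0]]},
)

```text
clock: 19.05
position: [0.5092, 0.119, 0.226]
ee_rot: [0.039, 0.999, -0.001, -0.001]
ft_force: [0.7, -0.1, -1.3]
grip_width: 0.23
grasp_force: 33.4
```

Call:
jog_arm(
  motion={"offsets": [[0,0,0,0,0,0.006,0],[0,0,0,0,0,0.012,0],[0,0,0,0,0,0.018,0],[0,0,0,0,0,0.018,0]]},
)

```text
clock: 19.55
position: [0.5096, 0.1185, 0.2174]
ee_rot: [0.04, 0.999, -0.001, -0.0]
ft_force: [1.6, -0.0, -1.4]
grip_width: 0.233
grasp_force: 33.4
```

Converted, 0.004 m is 0.008, 0.002 m is 0.004.

Call:
jog_arm(
  motion={"offsets": [[0,0,0,0,0,0.004,0],[0,0,0,0,0,0.008,0],[0,0,0,0,0,0.008,0]]},
)

```text
clock: 19.92
position: [0.51, 0.1187, 0.2154]
ee_rot: [0.04, 0.999, -0.001, 0.001]
ft_force: [-6.5, -1.4, 16.6]
grip_width: 0.229
grasp_force: 35.4
```

Call:
jog_arm(
  motion={"offsets": [[0,0,0,0,0,0.002,0],[0,0,0,0,0,0.004,0],[0,0,0,0,0,0.004,0]]},
)

```text
clock: 20.3
position: [0.5108, 0.1188, 0.215]
ee_rot: [0.04, 0.999, -0.001, 0.002]
ft_force: [-8.9, -3.4, 28.9]
grip_width: 0.23
grasp_force: 37.0
```

Call:
jog_arm(
  motion={"offsets": [[0,0,0,0,0,0.002,0],[0,0,0,0,0,0.004,0],[0,0,0,0,0,0.004,0]]},
)

```text
clock: 20.68
position: [0.512, 0.1188, 0.2145]
ee_rot: [0.04, 0.999, -0.001, 0.003]
ft_force: [-8.9, -5.1, 39.0]
grip_width: 0.226
grasp_force: 38.3
```

Converted, 0.003 m is 0.006, 0.002 m is 0.004.

Call:
jog_arm(
  motion={"offsets": [[0,0,0,0,0,0,0.28],[0,0,0,0,0,0.002,0.34],[0,0,0,0,0,0.004,0.4],[0,0,0,0,0,0.006,0.46],[0,0,0,0,0,0.006,0.52],[0,0,0,0,0,0.006,0.58],[0,0,0,0,0,0.006,0.58]]},
  clamp_n=20,
)

```text
clock: 21.55
position: [0.5102, 0.119, 0.2074]
ee_rot: [0.04, 0.999, -0.0, 0.001]
ft_force: [-1.0, 0.3, 6.5]
grip_width: 0.579
grasp_force: 0.0
```

Call:
jog_arm(
  motion={"offsets": [[0,0,0,0,0,0,0.8],[0,0,0,0,0,0,1],[0,0,0,0,0,0,1],[0,0,0,0,0,0,1]]},
)

```text
clock: 22.05
position: [0.5096, 0.1185, 0.2064]
ee_rot: [0.04, 0.999, -0.001, -0.0]
ft_force: [-0.2, -0.2, 0.6]
grip_width: 0.999
grasp_force: 0.0
```

Converted, -0.152 m is -0.304, -0.05 m is -0.1.

Call:
jog_arm(
  motion={"offsets": [[0,0,0,0,0,-0.06,1],[0,0,0,0,0,-0.16,1],[0,0,0,0,0,-0.26,1],[0,0,0,0,-0.06,-0.304,1],[0,0,0,0,-0.1,-0.304,1],[0,0,0,0,-0.1,-0.304,1],[0,0,0,0,-0.1,-0.304,1]]},
)

```text
clock: 22.92
position: [0.5055, 0.0698, 0.3583]
ee_rot: [0.039, 0.999, -0.001, -0.0]
ft_force: [-0.3, 0.3, 0.7]
grip_width: 1.004
grasp_force: 0.0
```

```bash
python3 shot.py wd
```

Call:
jog_arm(
  motion={"offsets": [[0,0,0,0,0.1,0,1],[0,0,0,0,0.2,0,1],[0,0,0,0,0.2,0,1],[0,0,0,0,0.2,0,1],[0,0,0,0,0.2,0,1]]},
)

```text
clock: 23.6
position: [0.5138, 0.1677, 0.3583]
ee_rot: [0.04, 0.999, -0.001, -0.0]
ft_force: [0.5, -1.0, 0.0]
grip_width: 1.002
grasp_force: 0.0
```

```bash
python3 shot.py we
```

Call:
jog_arm(
  motion={"offsets": [[0,0,0,-0.1,0.1,0,1],[0,0,0,-0.1,0.22,0,1],[0,0,0,-0.1,0.34,0,1],[0,0,0,-0.1,0.46,0,1],[0,0,0,-0.1,0.46,0,1],[0,0,0,-0.1,0.46,0,1]]},
)

```text
clock: 24.4
position: [0.5821, 0.3934, 0.3579]
ee_rot: [0.04, 0.999, -0.001, 0.0]
ft_force: [-0.1, -0.5, -0.8]
grip_width: 1.002
grasp_force: 0.0
```

```bash
python3 - <<'E'
from h import *
P=[]
for n in("wd","we"):
    q=np.load(f"pics/{n}.npy");print(q.round(4));u=pix("wrist",(.5095,.1185,.255),(q[:3],q[3:]));print(u);P.append(u)
im=[cv2.imread(f"pics/{n}.png") for n in("wd","we")]
o=[];
for i,u in zip(im,P):
    x,y=int(u[0])-50,int(u[1])-50;print("off",x,y);o.append(cv2.resize(cv2.convertScaleAbs(i[y:y+100,x:x+100],alpha=1.6,beta=20),(400,400),interpolation=cv2.INTER_CUBIC))
s=imaging.camera("scene");t=imaging.camera("top");cv2.imwrite("pics/sc2.png",s);cv2.imwrite("pics/tp2.png",t)
a=cv2.resize(s[150:290,210:490],(400,200),interpolation=cv2.INTER_CUBIC);b=cv2.resize(s[165:240,310:460],(400,200),interpolation=cv2.INTER_CUBIC)
cv2.imwrite("pics/fin.png",np.vstack([np.hstack(o),np.hstack([a,b])]))
E
```

```text
[ 5.055e-01  6.980e-02  3.583e-01  3.920e-02  9.992e-01 -6.000e-04
 -2.000e-04]
[374.22349279 198.30249128]
[ 5.138e-01  1.677e-01  3.583e-01  4.040e-02  9.992e-01 -9.000e-04
 -1.000e-04]
[268.7379808  197.61505697]
off 324 148
off 218 147
```

View pics/fin.png

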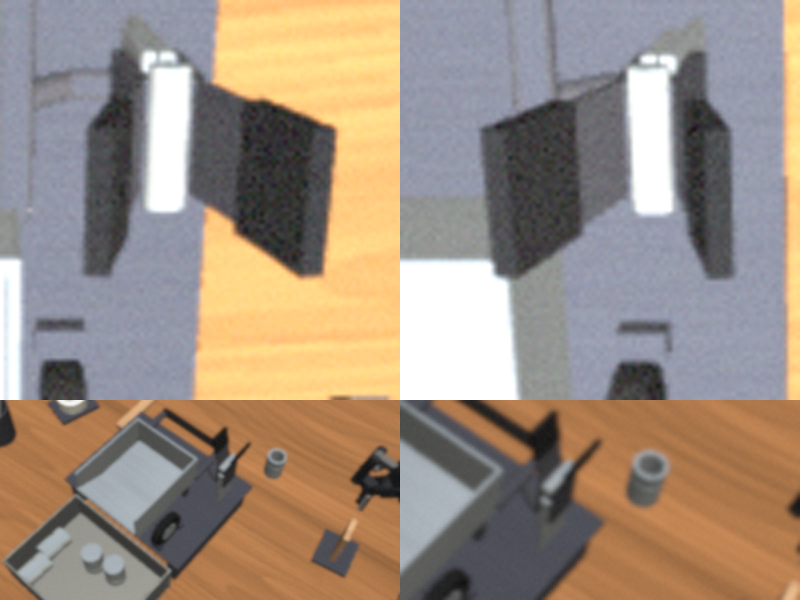

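The clamp sits astride both plates with all four sleeves in the crate and the stand empty. The wing corners are at (88,128), (85,273), (335,128), (323,274) on the left and (482,128), (496,276), (730,128), (734,275) on the right. I check its height and squareness.

```bash
python3 - <<'E'
from h import *
np.set_printoptions(precision=4,suppress=True)
pose=lambda n:(lambda q:(q[:3],q[3:]))(np.load(f"pics/{n}.npy"))
D=lambda u,v:ray("wrist",324+u/4,148+v/4,pose("wd"));E=lambda u,v:ray("wrist",218+(u-400)/4,147+v/4,pose("we"))
w=[]
for p,q in[((88,128),(482,128)),((85,273),(496,276)),((335,128),(730,128)),((323,274),(734,275))]:
    x,e=tri(D(*p),E(*q));w.append(x);print(x,e)
w=np.array(w);print("mid",w.mean(0),"yaw",[np.arctan2(*(w[j]-w[i])[[1,0]]) for i,j in((0,1),(2,3))],"width",np.linalg.norm(w[0]-w[2]),np.linalg.norm(w[1]-w[3]))
E
```

```text
[0.49   0.0933 0.2545] [np.float64(0.2), np.float64(0.2)]
[0.5255 0.0907 0.2549] [np.float64(0.2), np.float64(0.2)]
[0.4945 0.1497 0.254 ] [np.float64(0.1), np.float64(0.1)]
[0.5299 0.147  0.2549] [np.float64(0.0), np.float64(0.0)]
mid [0.51   0.1202 0.2546] yaw [np.float64(-0.07364811271107757), np.float64(-0.07484548641900618)] width 0.05660643765492 0.056559963782041596
```

The clamp's throat works out at z ≈ 0.169–0.170, so it is fully seated. It is level, with yaw −0.074 against −0.077 for the plates, and the wings are 56 mm apart, so the jaws are closed on 10.5 mm. Handing in.

```bash
python3 -c "
from workcell import manip, imaging, get_obs
print(manip.hand_in())"
```

```text
the job is handed in; nothing more can be done
None
```

The job is done and handed in at about 24.5 s: all four sleeves are in the crate, the skip was lowered gently to level, and the clamp is fully seated and square on both plates and released; nothing else on the bench was touched.

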